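Raise the sample stand to its next hole, prove it locked, set the cookie on it

TASK

The telescopic sample stand was left between two holes: slide its wooden platform gently up until the brass button pops out through the next hole, stopping there without straining the button, and let go. Then, with closed fingertips, press down on the platform's top with about 12 N for half a second to prove that the button bears, and gently set the cookie in the middle of it. Leave the cookie boxes and the ribbon spool where they are.

Things in the scene. Friction and masses are not known exactly. Their poses are not given: they have to be found in the camera images.
- stand: Fixed on the table. Origin on the table under the centre of its dark 110 x 110 x 10 mm foot; z up, button side to -x. On it an upright 34 mm square aluminium sleeve, top 143 to 161 mm above the table, three 12 mm holes 44 mm apart in its -x face; a 25 mm steel tube with the platform slides in it. The sleeve's height in the foot differs by up to 18 mm per case and is not measured.
- platform (a point): Centre of the stand's wooden platform (52 x 52 x 12 mm, edges along the stand's x and y axes, which this point shares), half-way up its thickness. Grip it from above across either pair of side faces; for 20 mm below its underside there is only the 36 mm square plate and the tubes.
- platform_top (a point): Centre of the platform's top face, where the cookie belongs; axes as the stand's. It moves with the platform.
- riser (a joint): Height of the inner tube and platform, m, growing upward; 0 puts the platform's top 197 mm above the table. It starts between the two lower holes. The middle hole, the next one up, is met at 0.015 to 0.037 (6 to 35 mm above the start). Friction holds the tube; sliding it up takes 4 to 6 N, weight included. The 9 mm button has 1.5 mm play up and down in the hole; beyond that it stops the tube hard.
- button (a joint): Travel of the sprung brass button on the inner tube, m, along the stand's -x: about 0 when held inside the sleeve, 0.007 when popped out through a hole, which it does only when level with one. Spring 3 N (in) to 1.6 N (out). It is strained when more than 30 N bears on it.
- button_tip (a point): Outer end of the brass button (9 mm across), on its axis; axes as the stand's. Within the sleeve it is flush with the sleeve's inner wall; popped out it stands 4 mm proud of the sleeve's outer face.
- cookie: The only cookie lying by itself on the table: golden with dark chocolate pieces, 37 x 33 x 19 mm, lumpy, 20 to 45 g. Origin at the centre of its underside, z up.
- cookie_mid (a point): Centre of the cookie, 9.5 mm above its underside; grip it here from above.
- cookie_box_a: Bystander: upright clear cookie box, 74 x 74 x 129 mm, beyond the stand to the right. Origin at the centre of its underside.
- cookie_box_b: Bystander: upright clear cookie box, 74 x 74 x 129 mm, to the right of the cookie. Origin at the centre of its underside.
- ribbon_spool: Bystander: flat ribbon spool, 69 mm across, 15 mm high, to the left. Origin at the centre of its underside.
There are look-alikes about, which are no part of the job. There is more than one size of the stand; the one meant has the size given above.

How it is judged (in metres and radians):
On the way, in this order (a step that is already met when the one before it is completed fails the run):
1. the tube is raised to the middle hole and the button has popped out through it (value of joint button above 0.005 m and value of joint riser between 0.013 and 0.039 m), for 0.3 s.
2. fingertips press down on the platform's top with over 6 N, standing above it, with the button out (contact force between the fingers and riser above 6 N and z of the grasp point in the frame of platform_top above 0.006 m and value of joint button above 0.005 m), for 0.2 s.
3. the cookie stands on the platform (horizontal distance between cookie_mid and platform_top below 0.015 m and contact force between cookie and riser above 0.05 N), for 0.2 s.
At the end, for the whole second after the job is handed in: The button is out of the sleeve by more than 5 mm of its 7 mm travel, in the middle hole (riser reading 0.013 to 0.039), and the cookie rests still on the platform, its centre within 15 mm of the platform's centre (all of step 1 and all of step 3 and z of cookie in the frame of platform_top between -0.005 and 0.012 m and linear speed of cookie below 0.02 m/s); the robot touches nothing.
It fails at once if the button is strained: more than 30 N on it (contact force between button and anything else above 30 N).
It fails at once if the cookie is dropped (falls free faster than 0.5 m/s) (linear speed of cookie above 0.5 m/s and contact force between the fingers and cookie below 0.05 N).
It fails at once if a cookie box or the ribbon spool is shifted by more than 20 mm (distance of any of cookie_box_a, cookie_box_b, ribbon_spool from where it was at the start of the episode above 0.02 m).
It also fails if it takes over 67 s, if anything falls off the work surface, if the arm or the gripper's body presses on something with over 40 N, if the wrist force passes 120 N, or if a joint passes its speed limit or range.

ROBOT

A 6-joint arm with a two-finger parallel gripper is mounted at the origin on a cart in front of the work surface, level with it; the furniture and walls round the work are solid. World frame = base frame: x ahead of the robot, y to its left, z up, the work surface at z = 0. Lengths are in mm, angles in degrees, forces in N, time in s.
With the tool pointing down it reaches from about 325 to 925 mm from the base axis. Payload 3.1 kg.
Tool frame: the origin (TCP) lies at the very end of the fingers, on their centre line; the grasp point (between the pads) lies grasp_offset behind it (grasp_offset is the distance from the TCP to the grasp point, in mm); z points along the fingers, x is the direction in which the jaws open and shut, and the axes are right-handed (so a half turn about z gives the same grasp; the last joint's range is limited). The gripper opens to 85 mm and grips with 20 to 120 N. Pads are 22 mm wide; open, the fingers measure 114 mm over their backs; the gripper's body (76 mm by 85 mm) begins 54 mm behind the grasp point. The pads swing forward as they close: fully open they stand 13 mm farther back than shut.
Start: joints at [-73.178, 12.427, 92.441, -0, 75.132, -6.429], TCP at [246.743, -574.245, 231.3] pointing down, gripper open.
Joint ranges: [-157.48, 157.48], [-44.54, 120.13], [17.64, 146.25], [-64.5, 244.5], [7.68, 150.69], [-147.95, 147.95]. Speed limits (degrees/s): [159.86, 159.86, 180, 180, 180, 180].

INTERFACE

Orientations are given as [roll, pitch, yaw] about the fixed x, y, z axes, in that order (R = Rz(yaw) Ry(pitch) Rx(roll)).
In Python, from station import * gives the robot as it stands. Calls block until the motion is done:
- goto(position, orientation): joint-space move of the TCP to a pose.
- move_l(position, attitude=None, speed=150): straight line of the TCP; attitude=None keeps the orientation; speed is the mean speed in mm/s.
- move_j(angles): joint-space move.
- grip(opening, squeeze=None): finger opening in mm; squeeze is the grip in N (None keeps the last); returns when the fingers have stopped.
- wait(seconds).
- solve_ik(position, orientation): joint angles nearest the present ones, or None.
- get_obs(): the state.
- get_image(name): name is "scene" or "top" or "wrist"; returns the picture (384x512x3 uint8, red, green, blue); there is no depth.
- get_calibration(name): a dict with "fx", "fy", "cx", "cy" (pixels), "R" (3x3) and "t" (3): a world point X has camera coordinates R X + t; the wrist camera has in their place "mount" (4x4, takes a point from camera to tool coordinates, whose origin is the TCP and whose axes are the tool frame's). Camera axes: x right, y down, z forward; pixel columns grow to the right and rows downward; lengths in mm; the calibration is good to about 2 mm. A picture is of the moment at which its call begins: read the wrist's pose just before it. get_calibration takes no time and is no camera call.
A pose or a line that the arm cannot do raises Unreachable and nothing moves.
- sign_off(): hands the job in, once; it reports no verdict.
Trained networks look in the newest picture that a camera, given by its name, has taken for a name from the list of things; names that differ only in an ending like _2 or _b are one class to them, and where a whole thing is asked for, a point or a joint stands for the part that bears it (a point fixed in the world has none). Each returns a list of dicts, best first, with "score" (0 to 1); they miss things now and then, are a little off and sometimes report something else, mostly with a low value. They report only what shows in the picture. A call takes as long as a camera call. They do not tell look-alikes from the thing itself.
- spot_in(name, camera): "extent" ([centre column, centre row, width, height] in pixels, round what is visible of it).
- regions_of(name, camera): "region" (384x512 bool, what is visible of it) and "extent" ([centre column, centre row, width, height] in pixels, round what is visible of it).
The state is a dict: "t": time; "joint_pos": joint angles; "qvel": joint speeds; "effort": joint torques, N m; "tcp_pos": TCP position; "ee_rot": TCP orientation; "wrist_force": force on the tool from outside, world axes, zero at the start; "moment": the same for the moment, N m; "grip_width": finger opening in mm.
Only numpy, scipy, OpenCV 4.12 (cv2) and the standard library are available. Lean on these libraries where they do the work, as an engineer would, in place of code of your own. Each camera call takes 0.05 s, during which the arm holds its last target. There are 200 camera calls.

## Working session

There is one attempt and no reset: what is moved stays moved. The work goes in short steps, each a Python script; the robot and the scene stay as the last script left them, time stands still between calls to the robot, and variables do not carry over. Pictures are saved under pics/ and viewed, about 8 in all and at most 12, crops included, and the job is handed in when it is done.

```bash
ls; mkdir -p pics; python3 - <<'E'
from station import *
import cv2,numpy as np
o=get_obs();print(o)
try: print(grasp_offset)
except Exception as e: print(e)
ims=[]
for c in("scene","top"):
    im=get_image(c);cv2.imwrite(f"pics/{c}0.png",im[:,:,::-1]);k=get_calibration(c);print(c,k)
    for n in("stand","platform","button_tip","cookie","cookie_box_a","ribbon_spool"):
        print(n,[(d['score'],np.round(d['extent'],1).tolist()) for d in spot_in(n,c)])
print(get_calibration("wrist"))
E
```

```text
pics
{'t': 0.0, 'joint_pos': array([-7.31780106e+01,  1.24768386e+01,  9.25306460e+01,  1.38095326e-04,
        7.51302447e+01, -6.42781065e+00]), 'qvel': array([ 0.09822163, -0.01247306, -0.07317861,  0.01395098, -0.00583422,
        0.03795813]), 'effort': array([ 1.29044955e-03, -3.96841800e+01, -3.03855014e+01, -2.13111150e-05,
        9.82625876e-03, -1.32882889e-06]), 'tcp_pos': array([ 246.5019904 , -573.44008085,  229.94762485]), 'ee_rot': array([-1.79984448e+02,  1.36848549e-01, -6.67502169e+01]), 'wrist_force': array([ 0.06405654, -0.57105104,  0.19042571]), 'moment': array([-0.02116725,  0.03307788,  0.01709729]), 'grip_width': 85.39607772814855}
18.700000000000003
scene {'fx': 448.87318702049924, 'fy': 448.87318702049924, 'cx': 255.7600496746181, 'cy': 196.4387866764868, 'R': array([[ 0.71127231, -0.70291514, -0.00141785],
       [-0.48485747, -0.48915967, -0.72500762],
       [ 0.50892528,  0.5163653 , -0.68873939]]), 't': array([-447.49162729,  350.55916004, 1372.05311611])}
stand [(0.66, [201.3, 229.2, 27.6, 30.2]), (0.52, [236.1, 170.1, 17.1, 15.9])]
platform [(0.49, 
[... 714 characters left out ...]
86.8, 27.6, 17.3]), (0.45, [226.3, 244.4, 13.0, 15.1])]
button_tip []
cookie [(0.43, [304.5, 199.2, 8.2, 7.5])]
cookie_box_a [(0.97, [292.7, 150.2, 30.8, 34.3]), (0.81, [385.6, 212.2, 38.2, 28.6])]
ribbon_spool [(0.76, [143.9, 246.9, 19.9, 20.7])]
{'fx': 325.4671140642315, 'fy': 325.4671140642315, 'cx': 258.9658901117837, 'cy': 192.18627881057637, 'mount': array([[ 9.99999792e-01, -2.21313705e-04,  6.06089964e-04,
        -5.97631225e-01],
       [ 2.35726712e-05,  9.51239860e-01,  3.08452149e-01,
        -7.93750666e+01],
       [-6.44801620e-04, -3.08452071e-01,  9.51239667e-01,
        -1.43146881e+02],
       [ 0.00000000e+00,  0.00000000e+00,  0.00000000e+00,
         1.00000000e+00]])}
```

```bash
python3 - <<'E'
import cv2,numpy as np
t=cv2.imread('pics/top0.png');s=cv2.imread('pics/scene0.png')
a=cv2.resize(t[120:280,110:420],(775,400),interpolation=2)
b=cv2.resize(s[120:290,110:420],(775,425),interpolation=2)
cv2.imwrite('pics/t0c.png',a);cv2.imwrite('pics/s0c.png',b)
E
```

```text
(no output)
```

View pics/t0c.png

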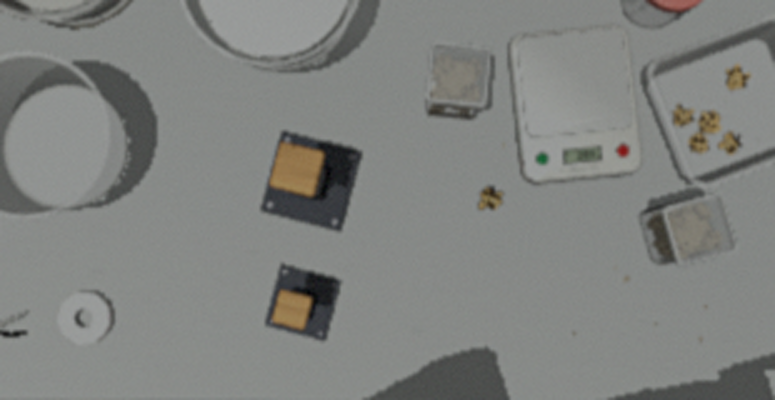

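View pics/s0c.png

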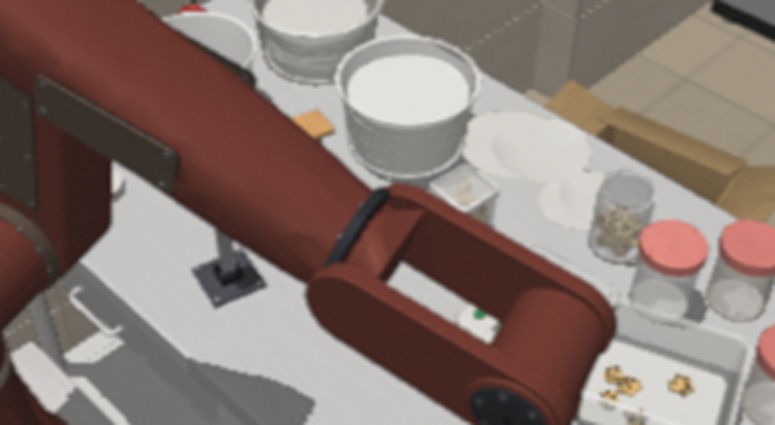

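Large stand: foot centre at about (234,192) in the top image. The small look-alike is at (232,242), the lone cookie at (306,199), the spool at (144,247), and the boxes at (293,150) and (386,212). The arm hides most of the scene view. Next I'll compute positions and look with the wrist camera.

```bash
cat > h.py <<'E'
from station import *
import cv2,numpy as np
from scipy.spatial.transform import Rotation as Ro
def cam(name):
    k=get_calibration(name)
    if name=="wrist":
        o=get_obs();T=np.eye(4);T[:3,:3]=Ro.from_euler('xyz',o['ee_rot'],degrees=True).as_matrix();T[:3,3]=o['tcp_pos']
        W=np.linalg.inv(T@k['mount']);R,t=W[:3,:3],W[:3,3]
    else: R,t=k['R'],k['t']
    return np.array([[k['fx'],0,k['cx']],[0,k['fy'],k['cy']],[0,0,1]]),R,t
def bp(c,uv,z):   # pixel -> world point at height z
    K,R,t=c;d=R.T@np.linalg.inv(K)@np.array([uv[0],uv[1],1]);o=-R.T@t
    return o+d*(z-o[2])/d[2]
def proj(c,X): 
    K,R,t=c;p=K@(R@np.asarray(X,float)+t);return p[:2]/p[2]
def snap(name,f):
    c=cam(name);im=get_image(name);cv2.imwrite(f,im[:,:,::-1]);return c,im
E
python3 - <<'E'
from h import *
c=cam("top")
f=lambda u,v:(110+u/2.5,120+v/2.5)
P=np.array([bp(c,f(*p),10) for p in[(285,132),(362,152),(340,230),(263,212)]]);print(P,P.mean(0),np.linalg.norm(P-np.roll(P,1,0),axis=1))
print('cookie',bp(c,f(489,198),10))
for n,p in dict(small=(303,302),boxa=(460,75),boxb=(690,228)).items(): print(n,bp(c,f(*p),120 if 'box' in n else 10))
s=P.mean(0)
for z in range(170,241,10): print(z,proj(c,[s[0],s[1],z]), 'plat px',f(297,168))
E
```

```text
[[632.00458637  75.96988836  10.        ]
 [605.57268391 -25.14702511  10.        ]
 [503.50168442   3.41272686  10.        ]
 [526.96047632 104.16330419  10.        ]] [567.00985775  39.59972358  10.        ] [108.7618212  104.51447583 105.99126553 103.44560769]
cookie [ 545.26871321 -190.74768662   10.        ]
small [409.98936252  51.2756299   10.        ]
boxa [ 686.94972136 -145.02859112  120.        ]
boxb [ 504.28497991 -415.33064123  120.        ]
170 [230.60067405 188.75417223] plat px (228.8, 187.2)
180 [230.28244715 188.47813369] plat px (228.8, 187.2)
190 [229.95818193 188.19685736] plat px (228.8, 187.2)
200 [229.62770487 187.91019271] plat px (228.8, 187.2)
210 [229.29083576 187.61798343] plat px (228.8, 187.2)
220 [228.94738732 187.32006706] plat px (228.8, 187.2)
230 [228.59716492 187.01627477] plat px (228.8, 187.2)
240 [228.23996615 186.70643099] plat px (228.8, 187.2)
```

```bash
python3 - <<'E'
from h import *
goto([545,-191,230],[180,0,-15]); wait(.3)
c,im=snap("wrist","pics/w_cookie.png")
for d in regions_of("cookie","wrist"):
    m=d['region'].astype('u1');
    cn=max(cv2.findContours(m,0,1)[0],key=cv2.contourArea);(u,v),wh,a=cv2.minAreaRect(cn)
    box=np.array([bp(c,p,10) for p in cv2.boxPoints(((u,v),wh,a))])
    M=cv2.moments(m,True);print(d['score'],bp(c,(u,v),9.5),bp(c,(M['m10']/M['m00'],M['m01']/M['m00']),9.5),box.round(1)[:,:2].tolist())
goto([567,40,340],[180,0,-15]); wait(.3)
c,im2=snap("wrist","pics/w_stand.png")
for d in regions_of("platform","wrist"):
    m=d['region'].astype('u1');cn=max(cv2.findContours(m,0,1)[0],key=cv2.contourArea)
    r=cv2.minAreaRect(cn);B=cv2.boxPoints(r);print(d['score'],r)
    for z in(190,205,220):
        b=np.array([bp(c,p,z) for p in B])[:,:2];print(z,b.mean(0),np.linalg.norm(b-np.roll(b,1,0),axis=1),np.degrees(np.arctan2(*(b[1]-b[0])[::-1])))
cv2.imwrite('pics/w0.png',cv2.resize(np.vstack([im,im2])[:,:,::-1],(450,600)) if 0 else cv2.resize(np.hstack([im,im2])[:,:,::-1],(800,300),interpolation=3))
print(get_obs()['tcp_pos'],get_obs()['t'])
E
```

```text
0.79 [ 545.81040019 -190.99949785    9.5       ] [ 546.03158033 -190.27856915    9.5       ] [[532.8, -173.2], [562.7, -176.9], [559.2, -209.0], [528.4, -205.4]]
0.85 ((260.0, 172.0), (56.0, 58.0), 90.0)
190 [568.5281239   42.29176459] [53.50939535 52.26706423 53.50857503 55.21722899] -15.095154274334899
205 [569.50461708  46.07956672] [50.76378133 49.58519531 50.7630031  52.38398452] -15.095154274334966
220 [570.48111026  49.86736885] [48.01816731 46.90332639 48.01743117 49.55074006] -15.09515427433496
0.39 ((259.5, 150.5), (101.0, 79.0), 90.0)
190 [572.9118761   60.35777956] [92.74523869 68.32325055 92.74029521 75.2856426 ] -15.097777241977695
205 [573.66343511  63.21859861] [87.98639912 64.81752462 87.98170929 71.42267023] -15.097777241977717
220 [574.41499413  66.07941766] [83.22755955 61.31179869 83.22312338 67.55969785] -15.097777241977688
[566.97821988  39.31414044 339.61970208] 4.275
```

View pics/w0.png

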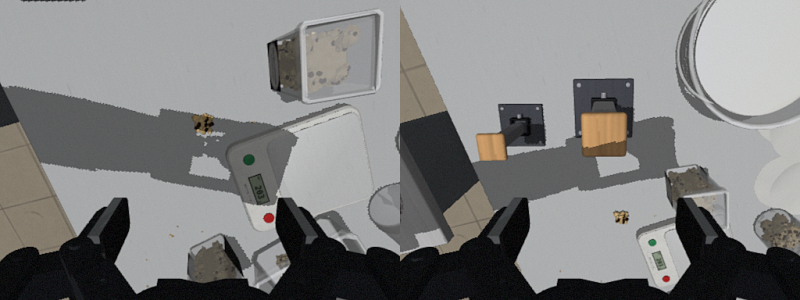

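The left image shows the cookie at about (260,160) full-res. The right shows the platform at about (260,172), aligned with the -15° yaw, with the small look-alike to its left. Two more views will let me triangulate the platform.

```bash
python3 - <<'E'
from h import *
from scipy.optimize import least_squares
ob=[]
def look(p):
    goto(p,[180,0,-15]); wait(.3)
    c,im=snap("wrist","pics/l%d.png"%len(ob))
    h=cv2.cvtColor(im,cv2.COLOR_RGB2HSV)
    m=cv2.inRange(h,(8,90,90),(25,255,255))
    n,l,st,ce=cv2.connectedComponentsWithStats(m)
    e=proj(c,[568,42,212]);i=min([i for i in range(1,n) if st[i,4]>300],key=lambda i:np.hypot(*(ce[i]-e)))
    cn=max(cv2.findContours((l==i).astype('u1'),0,1)[0],key=cv2.contourArea)
    print(e,st[i],ce[i],cv2.minAreaRect(cn)); ob.append((c,l==i))
x=np.array([.966,-.259,0])
for p in([567,40,340],[567,40,340]+100*x,[567,40,340]-60*x+[0,-40,0]): look(np.array(p))
# fit box silhouette (52x52x12) by IoU
def sil(c,q):
    x,y,z,a=q;co=[[u,v,w] for u in(-26,26) for v in(-26,26) for w in(0,-12)]
    R=Ro.from_euler('z',a,degrees=True).as_matrix()
    pts=np.array([proj(c,R@np.array(k)+[x,y,z]) for k in co])
    S=4;img=np.zeros((384*S,512*S),'u1');cv2.fillConvexPoly(img,cv2.convexHull(((pts+.5)*S).round().astype(np.int32)),1)
    return cv2.resize(img.astype('f4'),(512,384),interpolation=cv2.INTER_AREA)
f=lambda q:sum(np.abs(sil(c,q)-m).sum() for c,m in ob)
from scipy.optimize import minimize
r=minimize(f,[568,43,208,-15],method='Nelder-Mead',options=dict(initial_simplex=np.array([[568,43,208,-15],[574,43,208,-15],[568,49,208,-15],[568,43,220,-15],[568,43,208,-11]]),maxiter=250))
print(r.x,r.fun,[m.sum() for c,m in ob],get_obs()['t'])
im=cv2.imread('pics/l1.png');cv2.imwrite('pics/l1v.png',im)
E
```

```text
[259.5385491  180.68388893] [ 231  145   60   56 3085] [260.38314425 171.65964344] ((260.5, 172.5), (55.0, 59.0), 90.0)
[144.92872368 180.66816041] [ 118  145   63   57 3160] [149.49746835 172.54778481] ((148.94754028320312, 172.34420776367188), (58.33363723754883, 58.134273529052734), 85.42607879638672)
[318.3936943  135.97118535] [ 287  100   63   61 3620] [317.16850829 129.44834254] ((318.0, 130.0), (60.0, 62.0), 90.0)
[569.50489236  43.7757839  198.25345593 -13.9283842 ] 874.0 [np.int64(3085), np.int64(3160), np.int64(3620)] 6.725
```

View pics/l1v.png

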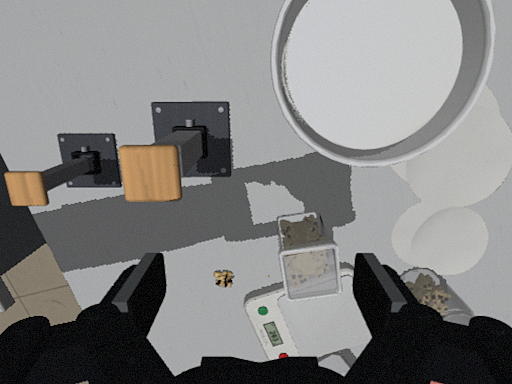

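The platform top fits at about (569.5, 43.8, 198), yaw -15°, with the tube slender below it. I'll grip it and check the forces.

```bash
cat >> h.py <<'E'
def F(n=6):
    a=[]
    for _ in range(n): a.append(get_obs()['wrist_force']);wait(.01)
    return np.mean(a,0)
E
python3 - <<'E'
from h import *
goto([569.5,43.8,260],[180,0,-15])
move_l([569.5,43.8,177],speed=120); wait(.2)
f0=F();np.save('f0.npy',f0);o=get_obs();print(f0,o['tcp_pos'],o['ee_rot'])
grip(50,25);wait(.2);print(F()-f0,get_obs()['grip_width'],get_obs()['tcp_pos'],get_obs()['t'])
snap("wrist","pics/grip.png");snap("scene","pics/gs.png")
E
python3 -c "
import cv2,numpy as np
a=cv2.imread('pics/grip.png');b=cv2.imread('pics/gs.png')
cv2.imwrite('pics/g.png',cv2.resize(np.hstack([a,b]),(800,300),interpolation=3))"
```

```text
[-0.01032654 -0.16821521  0.03580759] [570.15078377  43.79824007 177.98591516] [-1.79976633e+02 -9.90689208e-02 -1.49980006e+01]
[0.90167031 0.19942197 0.36296189] 51.55121221121637 [569.69611989  43.77667186 177.11962719] 8.975
```

View pics/g.png

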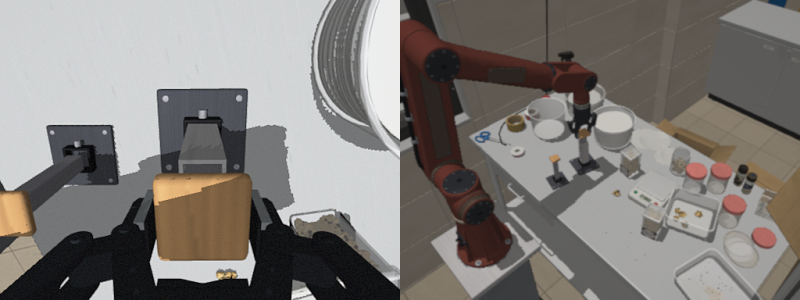

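The platform sits centred between the pads (width 51.6 mm) with about 1 N side load. I'll raise it in small steps while watching force.

```bash
python3 - <<'E'
from h import *
f0=np.load('f0.npy');p=get_obs()['tcp_pos'].copy();z0=p[2];x,y=569.5,43.8
z=177.;log=[]
for i in range(100):
    z+=1. if i<4 else .5
    move_l([x,y,z],speed=15); f=F(4)-f0;zz=get_obs()['tcp_pos'][2]
    log.append((round(z-177,1),round(zz-z0,2),round(f[2],1)))
    if f[2]<-10.5 or z-177>36: break
print(*log);print(f,get_obs()['grip_width'],get_obs()['t'])
snap("wrist","pics/r1.png");print([(d['score'],d['extent']) for d in spot_in("button_tip","wrist")])
E
```

```text
(1.0, np.float64(0.31), np.float64(-4.4)) (2.0, np.float64(1.63), np.float64(-6.1)) (3.0, np.float64(2.99), np.float64(-6.2)) (4.0, np.float64(4.08), np.float64(-5.1)) (4.5, np.float64(4.51), np.float64(-5.3)) (5.0, np.float64(4.95), np.float64(-5.0)) (5.5, np.float64(5.45), np.float64(-5.4)) (6.0, np.float64(5.91), np.float64(-5.4)) (6.5, np.float64(6.4), np.float64(-5.2)) (7.0, np.float64(6.93), np.float64(-4.9)) (7.5, np.float64(7.44), np.float64(-5.5)) (8.0, np.float64(7.93), np.float64(-5.6)) (8.5, np.float64(8.4), np.float64(-5.7)) (9.0, np.float64(8.91), np.float64(-5.5)) (9.5, np.float64(9.4), np.float64(-5.5)) (10.0, np.float64(9.89), np.float64(-5.6)) (10.5, np.float64(10.41), np.float64(-5.2)) (11.0, np.float64(10.9), np.float64(-5.3)) (11.5, np.float64(11.44), np.float64(-5.2)) (12.0, np.float64(11.89), np.float64(-5.8)) (12.5, np.float64(12.42), np.float64(-5.3)) (13.0, np.float64(12.93), np.float64(-5.4)) (13.5, np.float64(13.43), np.float64(-5.6)) (14.0, np.float64(13.94), np.float64(-5.4)) (14.5, np.float64(14.45), np.float64(-5.3)) (15.0, np.float64(14.97), np.float64(-5.4)) (15.5, np.float64(15.46), np.float64(-5.5)) (16.0, np.float64(16.49), np.float64(-1.8)) (16.5, np.float64(16.82), np.float64(-1.7)) (17.0, np.float64(16.96), np.float64(-3.0)) (17.5, np.float64(17.27), np.float64(-3.9)) (18.0, np.float64(17.78), np.float64(-3.8)) (18.5, np.float64(18.31), np.float64(-4.0)) (19.0, np.float64(18.77), np.float64(-3.6)) (19.5, np.float64(19.28), np.float64(-4.1)) (20.0, np.float64(19.78), np.float64(-3.4)) (20.5, np.float64(20.08), np.float64(-4.7)) (21.0, np.float64(20.2), np.float64(-5.8)) (21.5, np.float64(20.28), np.float64(-7.7)) (22.0, np.float64(20.38), np.float64(-8.9)) (22.5, np.float64(20.49), np.float64(-10.5))
[  8.40004812   0.07866339 -10.52056658] 51.28070749122389 20.6917
[]
```

The force dropped at +16 mm, which is the pop, and rose again from +20 mm, where the button met the hole's upper edge. I'll relieve the load, check visually and let go.

```bash
python3 - <<'E'
from h import *
f0=np.load('f0.npy')
move_l([569.5,43.8,177+20.3],speed=15);wait(.1);print(F()-f0,get_obs()['tcp_pos'])
move_l([569.5,43.8,177+19.3],speed=15);wait(.1);print(F()-f0,get_obs()['tcp_pos'])
grip(85);wait(.1);print(F()-f0,get_obs()['grip_width'])
move_l([569.5,43.8,290],speed=150);wait(.2)
c,im=snap("wrist","pics/rel.png")
h=cv2.cvtColor(im,cv2.COLOR_RGB2HSV);print([(d['score'],d['extent']) for d in spot_in("button_tip","wrist")],get_obs()['t'])
c2,s=snap("scene","pics/rs.png");u=proj(c2,[569,44,130]).astype(int);print(u)
cr=cv2.resize(s[u[1]-60:u[1]+40,u[0]-60:u[0]+60],(460,384),interpolation=2)
cv2.imwrite('pics/relc.png',cv2.resize(np.hstack([im,cr])[:,:,::-1],(800,316),interpolation=3))
E
```

```text
[ 5.53393831 -0.39174126 -5.19460756] [569.58610246  43.79060957 197.04269184]
[ 3.5239202  -0.12153813 -0.71826877] [569.62586393  43.79940907 196.7925635 ]
[0.10300188 0.29581655 0.03646091] 84.70712955335237
[] 23.3
[234 184]
```

View pics/relc.png

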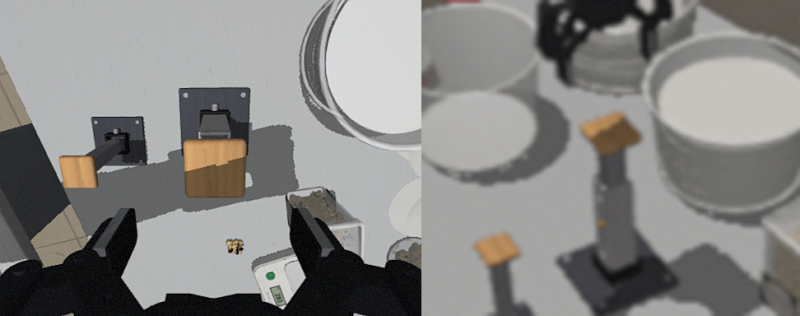

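The scene image shows the brass button as an orange spot on the sleeve's robot-facing side, at crop (600,222), so it is out. Next is the press with closed fingertips.

```bash
python3 - <<'E'
from h import *
grip(0,25);move_l([569.5,43.8,228],speed=120);wait(.2)
f0=F();z=228.;log=[];k=0;n=0
while k<60:
    k+=1
    f=(F(3)-f0)[2]
    if f>11: break
    z-=.8 if f<1 else (.6 if f<6 else .3)
    move_l([569.5,43.8,z],speed=20)
    log.append((round(z,1),round(get_obs()['tcp_pos'][2],1),round(f,1)))
print(*[tuple(map(float,l)) for l in log])
for i in range(8): wait(.1);print(round((F(2)-f0)[2],1),end=' ')
print(F()-f0,get_obs()['tcp_pos'])
move_l([569.5,43.8,240],speed=40);move_l([569.5,43.8,290],speed=200);print(get_obs()['t'])
c2,s=snap("scene","pics/ps.png");u=proj(c2,[569,44,130]).astype(int)
cv2.imwrite('pics/psc.png',cv2.resize(s[u[1]-60:u[1]+40,u[0]-60:u[0]+60][:,:,::-1],(480,400),interpolation=2))
E
```

```text
(227.2, 227.3, 0.2) (226.4, 226.2, -0.1) (225.6, 225.5, 0.2) (224.8, 224.7, 0.4) (224.0, 223.9, -0.3) (223.2, 223.2, 0.0) (222.4, 222.5, 0.4) (221.8, 221.8, 1.1) (221.2, 221.1, 1.4) (220.4, 220.3, 0.3) (219.6, 219.9, 0.2) (219.0, 219.8, 2.6) (218.4, 219.6, 5.8) (218.1, 219.6, 7.1) (217.8, 219.6, 8.6) (217.5, 219.5, 8.5) (217.2, 219.5, 9.8) (216.9, 219.4, 10.3)
11.4 11.0 11.2 11.2 11.3 11.4 11.3 11.2 [-4.69928914  0.02935536 11.48904452] [569.63307161  43.80980848 219.42230711]
32.1167
```

The button bears: the platform stopped hard at z≈219.4 under about 11.3 N for more than 0.8 s. Now the cookie.

```bash
python3 - <<'E'
from h import *
A=[180,0,-8]
grip(62,20)
goto([545.8,-190.8,110],A);wait(.2)
c,im=snap("wrist","pics/ck.png")
for d in regions_of("cookie","wrist")[:2]:
    m=d['region'].astype('u1');cn=max(cv2.findContours(m,0,1)[0],key=cv2.contourArea);r=cv2.minAreaRect(cn)
    print(d['score'],bp(c,r[0],9.5),r)
f0=F()
move_l([545.8,-190.8,15],speed=120);move_l([545.8,-190.8,1.5],speed=40);wait(.1);print(F()-f0,get_obs()['tcp_pos'])
grip(15,20);wait(.2);print(F()-f0,get_obs()['grip_width'],get_obs()['tcp_pos'])
move_l([545.8,-190.8,40],speed=60);wait(.2);print(F()-f0,get_obs()['grip_width'],get_obs()['t'])
c,im2=snap("wrist","pics/ck2.png")
cv2.imwrite('pics/ckc.png',cv2.resize(np.hstack([im,im2])[:,:,::-1],(800,300),interpolation=3))
E
```

```text
0.92 [ 545.70733708 -189.66355802    9.5       ] ((257.0, 192.0), (36.0, 38.0), 90.0)
[-0.00724202 -0.16302045  0.2980864 ] [ 545.97247993 -190.87959015    1.6455038 ]
[-1.28173563  0.5418678   4.11629301] 31.284002897403678 [ 546.00830228 -190.8664804     1.88552194]
[-0.20029223 -0.11739489  0.07272254] 31.127012584063177 37.5167
```

View pics/ckc.png

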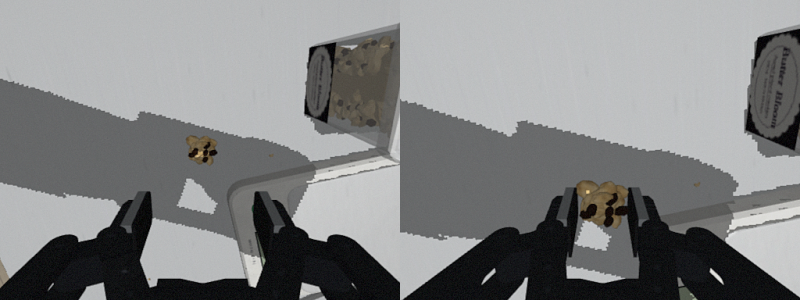

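View pics/psc.png

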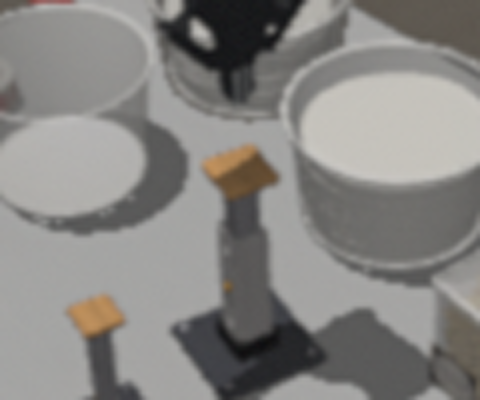

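The cookie is held between the pads (31 mm) and centred. The button is still out, at crop (227,286). Now the placing.

```bash
python3 - <<'E'
from h import *
A=[180,0,-8];P=[569.5,43.2]
move_l([545.8,-190.8,290],speed=200)
move_l(P+[290],speed=200);move_l(P+[228],speed=100);wait(.2)
f0=F();z=228.;print(get_obs()['grip_width'])
for k in range(30):
    f=(F(4)-f0)[2]
    if f>1.5 or z<219: break
    z-=.6;move_l(P+[z],speed=20)
print(z,f,get_obs()['tcp_pos'])
wait(.1)
grip(40);print((F()-f0)[2]);grip(62);wait(.2)
move_l(P+[235],speed=30);move_l(P+[330],speed=150);wait(.3)
c,im=snap("wrist","pics/end.png");c2,s=snap("scene","pics/ends.png");u=proj(c2,[569,44,150]).astype(int)
cr=cv2.resize(s[u[1]-60:u[1]+40,u[0]-60:u[0]+60],(460,384),interpolation=2)
cv2.imwrite('pics/endc.png',cv2.resize(np.hstack([im,cr])[:,:,::-1],(800,316),interpolation=3))
get_image("wrist")
for d in regions_of("cookie","wrist")[:2]: print(d['score'],bp(c,d['extent'][:2],229))
for d in regions_of("platform","wrist")[:2]: print(d['score'],bp(c,d['extent'][:2],219),d['extent'])
print(get_obs()['t'])
E
```

```text
31.183954474796888
221.40000000000006 1.6448735938988197 [569.60948708  43.2132418  221.71965753]
0.5677884639650529
0.98 [570.51423125  44.29852399 229.        ]
0.88 [459.23161971  73.4766944  219.        ] [118.3, 171.8, 63.6, 51.2]
0.69 [568.85250606  46.17921339 219.        ] [258.5, 185.9, 71.8, 66.9]
47.3417
```

View pics/endc.png

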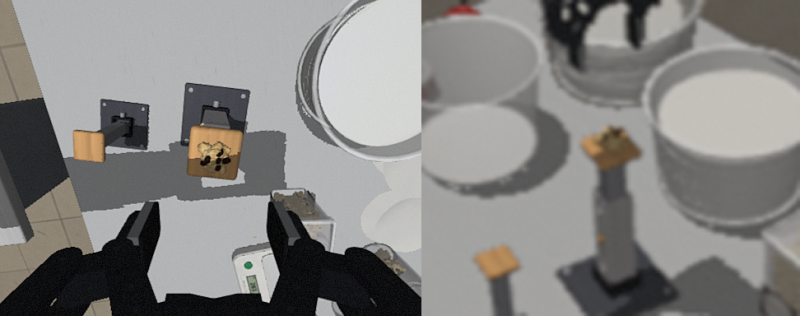

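The cookie lies in the middle of the platform, the button is still out at crop (600,238), and the gripper is clear. Handing in.

```bash
python3 -c "
from station import *
sign_off()"
```

```text
the job is handed in; nothing more can be done
```

I raised the stand's platform until the button popped out, pressed on it to prove the button bears, set the cookie on top and handed the job in. The arm's clock read 47 s of the 67 s allowed at the last check; no verdict was reported.

- **Raising:** The button popped about 16 mm above the start. The tube met the hole's upper edge at about 20 mm, and I stopped there at 10.5 N, well under the 30 N limit. I eased the load to below 1 N before letting go.
- **Pressing:** With closed fingertips, the platform stopped hard at about 219.4 mm above the table, a riser reading of roughly 0.022. It held 11.0–11.4 N for more than 0.8 s, slightly under the 12 N asked for.
- **Cookie:** I set it down with about 1.6 N of contact force. The last wrist picture puts its centre about 1–2 mm from the platform's centre.
- **Last look:** The scene picture shows the button still out and the gripper clear of everything.
- **Checks that failed or disagreed:**
  - The detector never found the button in the wrist pictures. That the button is out rests on the force readings and the scene pictures.
  - Platform detections were loose: the best-scoring one was the small look-alike stand. The right one was about 2.5 mm off my fitted position.
  - I didn't measure the cookie boxes and the spool again at the end; I moved nothing near them.

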